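# Make up the weighted stack on the seal-bonding jig

### The job

A lamp seal has to be pressed flat while its adhesive sets. On the round jig make up the stack in this order: the seal ring flat and centred on the jig's raised land, the pressure plate centred on the seal with its post upward, the wide weight ring down over the post onto the plate, and last the narrow weight ring over the post onto the wide one. Leave the solder spool and the multimeter where they are.

Things in the scene. Friction and masses are not known exactly. Their poses are not given: they have to be found in the camera images.
- jig: round aluminium jig, fixed to the bench: base disc 156 mm across and 10 mm thick, on it a concentric raised flat land 120 mm across whose top is 18 mm above the bench, with a small dark centre mark. Origin: centre of the underside; z up
- gasket: grey silicone seal ring lying flat, 118 mm outer and 92 mm inner diameter (ring wall 13 mm wide), 8 mm high, about 35 g; can be pinched across its wall, one finger inside the ring. Origin: centre of the underside (in the middle of the empty hole); z up, along the ring's axis
- pressure_plate: bright steel disc 112 mm across and 8 mm thick with an upright round post in its centre, 28 mm thick, post top 54 mm above the underside (its topmost 5 mm tapered to 18 mm); about 350 g; lies with the post upward; grasp it by the post. Origin: centre of the underside; z up along the post
- wide_weight: dark steel ring lying flat, 66 mm outer diameter, bore 42 mm, 22 mm high, about 350 g; grasp it across the outside. Origin: centre of the underside; z up along the bore
- narrow_weight: dark steel ring lying flat, 54 mm outer diameter, bore 42 mm, 26 mm high, about 180 g; grasp it across the outside. Origin: centre of the underside; z up along the bore
- spool: bystander: grey solder spool standing upright, 62 mm across, 51 mm high; leave alone. Origin: centre of the underside
- meter: bystander: yellow and black multimeter lying flat, 135 x 75 x 42 mm; leave alone. Origin: centre of the underside; x along its length

How it is judged:
By the outcome, as a careful person would: the job done as asked, in the order asked, and still so for the second after the job is handed in, with the robot touching nothing.
It also fails if it takes over 115 s, if anything falls off the work surface, if the arm or the gripper's body presses on something with over 40 N, if the wrist force passes 120 N, or if a joint passes its speed limit or range.

### The arm

A 6-joint arm with a two-finger parallel gripper is mounted at the origin on a cart in front of the work surface, level with it; the furniture and walls round the work are solid. World frame = base frame: x ahead of the robot, y to its left, z up, the work surface at z = 0. Lengths are in m, angles in rad, forces in N, time in s.
With the tool pointing down it reaches from about 0.275 to 0.75 m from the base axis. Payload 10.2 kg.
Tool frame: the origin (TCP) lies midway between the tips of the shut fingers; the grasp point (between the pads) lies 19 mm behind it (bot.grip_point_offset is the z of the grasp point in the tool frame, in m); z points along the fingers, y is the line along which they close (so a half turn about z gives the same grasp; the last joint's range is limited). The gripper opens to 85 mm and grips with 20 to 120 N. Pads are 22 mm wide; open, the fingers measure 114 mm over their backs; the gripper's body (76 mm by 85 mm) begins 54 mm behind the grasp point. The pads swing forward as they close: fully open they stand 13 mm farther back than shut.
Start: joints at [1.032, 0.313, 1.498, -0, 1.331, -0.223], TCP at [0.163, 0.499, 0.231] pointing down, gripper open.
Joint ranges: [-2.94, 2.94], [-0.97, 2.17], [0.19, 2.56], [-1.23, 4.37], [0.02, 3.11], [-2.88, 2.88]. Speed limits (rad/s): [2.39, 2.39, 3.01, 3.14, 3.14, 3.14].

### API

Orientations are given as a unit quaternion [w, x, y, z].
In Python, from workcell import bot gives the robot as it stands.
- The arm moves only by the shell command python3 inch.py FILE, which reads ROWS from the file FILE. ROWS is a JSON list that holds a single list of rows (three levels of brackets), with 1 to 8 rows, each of 7 numbers: the opening from 0.0 (shut) to 1.0 (fully open), then dx, dy, dz in shares of the most that a row can go, 1 being 62.5 mm, then a rotation vector rx, ry, rz in units of 0.1 rad; each row shifts and turns the commanded pose from where the row before left it, along the tool's axes as they then stand; what a row does not reach is not made up. A row lasts 1/8 s, in which the tool goes at most 0.0625 m and 0.188 rad, less where a joint would pass 70% of its speed; a pose out of reach is approached as far as the arm can. The fingers move at their own pace and stop on an object; the grip force is fixed at half the most. Time passes only in rows, so rows that do not move let the fingers close. It prints the time, the measured TCP pose, the force, the opening and the grip force at its end. Input that does not fit is refused with a message, and nothing moves.
- bot.sense(): the state, without advancing time (a new reading comes with each control period).
- bot.read_camera(name): name is "scene" or "top" or "wrist"; returns a dict with "frame" (420x560x3 uint8, red, green, blue), "K" (3x3 intrinsics, pixels), "dist_coeffs" ([k1, k2, p1, p2, k3] as OpenCV has them; the pictures are not rectified), "view" (4x4, takes a point from world to camera coordinates). Camera axes: x right, y up, looking along -z (the intrinsics and any distortion apply to the point x, -y, -z); pixel columns grow to the right and rows downward; lengths in m; the calibration is good to about 2 mm. A picture is of the moment at which its call begins. There is no depth.
- bot.finish_job(): hands the job in; it is judged then, once.
The state is a dict: "time_s": time; "q": joint angles; "dq": joint speeds; "joint_torque": joint torques, N m; "tcp_pos": TCP position; "tool_rot": TCP orientation; "ft_force": force on the tool from outside, world axes, zero at the start; "moment": the same for the moment, N m; "grip_width": opening from 0.0 (shut) to 1.0 (fully open); "grasp_force": force on a finger pad.
Only numpy, scipy, OpenCV 4.12 (cv2) and the standard library are available. Lean on these libraries where they do the work, as an engineer would, in place of code of your own. Each camera call takes 0.05 s, during which the arm holds its last target. There are 200 camera calls.

## Working session

There is one attempt and no reset: what is moved stays moved. The work goes in short steps, Python scripts to look and compute and a shell command to move; the robot and the scene stay as the last step left them, time stands still between calls to the robot, and variables do not carry over. Pictures are saved under pics/ and viewed, at most 14 in all, crops included, and the job is handed in when it is done.

```bash
ls; mkdir -p pics; python3 - <<'E'
from workcell import bot
import cv2
s=bot.sense();print({k:s[k] for k in('time_s','tcp_pos','tool_rot','grip_width')},bot.grip_point_offset)
for n in("top","scene"):
    c=bot.read_camera(n);cv2.imwrite(f"pics/{n}0.png",c["frame"][:,:,::-1]);print(n,c["K"],c["dist_coeffs"],c["view"])
E
```

```text
inch.py
pics
workcell.py
{'time_s': 0.0, 'tcp_pos': array([0.16293773, 0.49881568, 0.23075185]), 'tool_rot': array([-2.14840276e-04,  1.57241435e-01,  9.87559993e-01, -5.87943089e-04]), 'grip_width': 1.0031712655694216} -0.0187
top [[393.60677184   0.         276.61186983]
 [  0.         393.60677184 213.27499072]
 [  0.           0.           1.        ]] [-0.03864558  0.          0.          0.          0.        ] [[-0.01701844 -0.99962114 -0.02163215  0.05940128]
 [ 0.99606372 -0.01883228  0.08661642 -0.59819261]
 [-0.08699098 -0.02007292  0.99600685 -1.16451842]
 [ 0.          0.          0.          1.        ]]
scene [[515.5034704    0.         278.53199078]
 [  0.         515.5034704  201.9731797 ]
 [  0.           0.           1.        ]] [-0.11180204  0.          0.          0.          0.        ] [[ 0.82093962 -0.57100219  0.00382678 -0.44014745]
 [ 0.361622    0.52507329  0.77040741 -0.26864959]
 [-0.44191366 -0.63107411  0.63754042 -1.13479849]
 [ 0.          0.          0.          1.        ]]
```

View pics/top0.png

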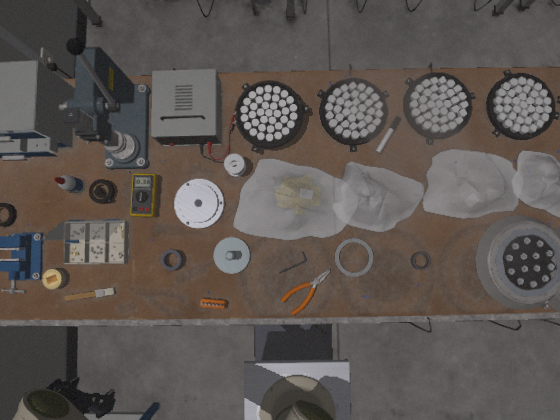

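View pics/scene0.png

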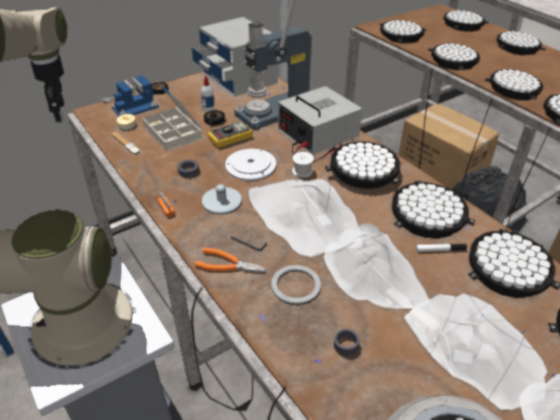

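The top view shows the jig at (199,203), plate at (231,255), wide weight at (172,260), seal at (353,257), narrow weight at (419,260), spool at (235,165) and meter at (144,195). The scene view agrees.

```bash
cat > h.py <<'E'
import numpy as np, cv2
from workcell import bot
from scipy.optimize import least_squares
from scipy.spatial.transform import Rotation as R
def cast(c,px,z):
    p=cv2.undistortPoints(np.asarray(px,float).reshape(-1,1,2),c["K"],np.array(c["dist_coeffs"])).reshape(-1,2)
    V=np.array(c["view"]);d=np.c_[p[:,0],-p[:,1],-np.ones(len(p))]@V[:3,:3]
    o=-V[:3,:3].T@V[:3,3]
    return o+d*((z-o[2])/d[:,2])[:,None]
def proj(c,P):
    V=np.array(c["view"]);q=np.atleast_2d(P)@V[:3,:3].T+V[:3,3]
    return cv2.projectPoints((q*[1,-1,-1]),np.zeros(3),np.zeros(3),c["K"],np.array(c["dist_coeffs"]))[0].reshape(-1,2)
def circ(P):
    f=lambda v:np.hypot(P[:,0]-v[0],P[:,1]-v[1])-v[2]
    r=least_squares(f,[*P[:,:2].mean(0),.05],loss='soft_l1',f_scale=.001)
    return r.x,np.abs(r.fun).mean()
def delta(w,yaw=None):
    "world displacement target TCP -> tool-axes displacement, plus tool yaw axes"
    s=bot.sense();q=np.array(s["tool_rot"]);M=R.from_quat(q[[1,2,3,0]]).as_matrix()
    d=M.T@(np.array(w)-s["tcp_pos"]);print("tool d",d.round(4),"y axis",M[:,1].round(3),"z",M[:,2].round(3),"t",s["time_s"])
E
python3 - <<'E'
from h import *
c=bot.read_camera("top");f=c["frame"]
hsv=cv2.cvtColor(f,cv2.COLOR_RGB2HSV)
for n,u,v,r,z in [("jig",199,203,29,.018),("plate",231,255,24,.008),("wide",172,260,16,.022),("gasket",353,257,24,.008),("narrow",419,260,14,.026),("spool",235,165,16,.051)]:
    roi=np.zeros(f.shape[:2],np.uint8);cv2.circle(roi,(u,v),r,255,-1)
    m=((hsv[...,1]<75)&(roi>0)).astype(np.uint8)*255
    cs,h=cv2.findContours(m,cv2.RETR_CCOMP,cv2.CHAIN_APPROX_NONE)
    for k in sorted(range(len(cs)),key=lambda k:-len(cs[k]))[:3]:
        if len(cs[k])<20: continue
        x,e=circ(cast(c,cs[k].reshape(-1,2),z));print(n,"hole" if h[0][k][3]>=0 else "out",len(cs[k]),x.round(4),round(e,4))
b=f[130:310,120:450][:,:,::-1];cv2.imwrite("pics/crop.png",cv2.resize(b,None,fx=2.4,fy=2.4,interpolation=cv2.INTER_CUBIC))
E
```

```text
jig out 181 [0.6405 0.2844 0.0825] 0.0032
plate out 144 [0.472  0.1834 0.0629] 0.0039
wide out 94 [0.4602 0.3664 0.0383] 0.0038
wide hole 34 [0.4657 0.3684 0.0174] 0.0019
gasket out 129 [ 0.4614 -0.1823  0.0693] 0.0031
gasket hole 37 [ 0.4345 -0.1727  0.0113] 0.0029
gasket hole 35 [ 0.4761 -0.21    0.0133] 0.0025
narrow out 95 [ 0.4508 -0.3744  0.0394] 0.0029
narrow hole 28 [ 0.447  -0.3729  0.0126] 0.0036
spool out 98 [0.7424 0.1701 0.0447] 0.0022
```

View pics/crop.png

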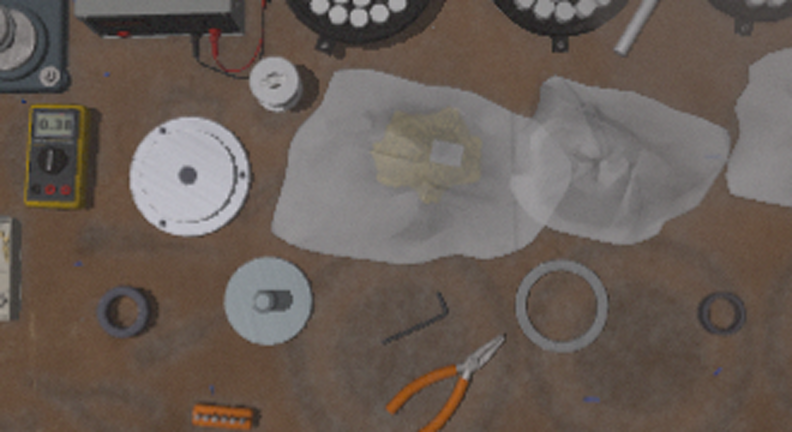

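The crop shows all parts clearly, with the jig mark at about full-picture (198.3,202.9). The brown table leaked into the mask, so I'll segment by R−B instead.

```bash
cat > loc.py <<'E'
from h import *
c=bot.read_camera("top");f=c["frame"];d=f[...,0].astype(int)-f[...,2]
for n,u,v,r,z in [("jig",199,203,31,.010),("plate",231,255,24,.008),("wide",172,260,17,.022),("gasket",353,257,24,.008),("narrow",419,260,15,.026)]:
    roi=np.zeros(f.shape[:2],np.uint8);cv2.circle(roi,(u,v),r,255,-1)
    best=None
    t,_=cv2.threshold(np.clip(d[roi>0]+20,0,255).astype(np.uint8),0,255,cv2.THRESH_OTSU);t-=20
    m=((d<t)&(roi>0)).astype(np.uint8)*255
    if n=="jig": m=((f[...,2]>100)&(roi>0)).astype(np.uint8)*255
    cs,h=cv2.findContours(m,cv2.RETR_CCOMP,cv2.CHAIN_APPROX_NONE)
    for k in sorted(range(len(cs)),key=lambda k:-len(cs[k]))[:2]:
        if len(cs[k])<12: continue
        x,e=circ(cast(c,cs[k].reshape(-1,2),z));print(n,"hole" if h[0][k][3]>=0 else "out",t,len(cs[k]),x.round(4),round(e,4))
w=f[196:211,191:206].astype(float).sum(2);k=w<w.max()*.55;y,x=np.nonzero(k);print("mark",x.mean()+191,y.mean()+196,cast(c,[x.mean()+191,y.mean()+196],.018).round(4))
E
python3 loc.py
```

```text
jig out 12.0 140 [0.6377 0.2905 0.077 ] 0.0007
jig hole 12.0 19 [0.6385 0.2909 0.0111] 0.0007
plate out 10.0 104 [0.4758 0.1888 0.0553] 0.0008
wide out 18.0 71 [0.4646 0.3685 0.0345] 0.0022
wide hole 18.0 36 [0.4661 0.3686 0.0181] 0.0021
gasket out 13.0 110 [ 0.4632 -0.1832  0.058 ] 0.0007
gasket hole 13.0 85 [ 0.4636 -0.1826  0.0454] 0.0007
narrow out 14.0 53 [ 0.4497 -0.3788  0.0276] 0.0014
narrow hole 14.0 37 [ 0.4502 -0.3783  0.019 ] 0.0014
mark 198.0 202.5 [[0.6377 0.2899 0.018 ]]
```

```bash
python3 -c "
from h import *
y=np.array([.31,.951,0]);g=np.array([.4634,-.1829,0])-.0525*y
delta(g+[0,0,.12])"
```

```text
tool d [-0.4974 -0.6072  0.1113] y axis [ 0.311  0.951 -0.001] z [-0.    -0.001 -1.   ] t 0.2
```

The manual's scale: shifts go in shares of 62.5 mm and turns go in units of 0.1 rad. Converting my numbers, -0.038 m is -0.608, 0.007 m is 0.112.

```bash
echo '[[[0.4,-0.496,-0.608,0.112,0,0,0],[0.4,-0.496,-0.608,0.112,0,0,0],[0.4,-0.496,-0.608,0.112,0,0,0],[0.4,-0.496,-0.608,0.112,0,0,0],[0.4,-0.496,-0.608,0.112,0,0,0],[0.4,-0.496,-0.608,0.112,0,0,0],[0.4,-0.496,-0.608,0.112,0,0,0],[0.4,-0.496,-0.608,0.112,0,0,0]]]' > m.json && python3 inch.py m.json
echo '[[[0.4,-0.496,-0.608,0.112,0,0,0],[0.4,-0.496,-0.608,0.112,0,0,0],[0.4,-0.496,-0.608,0.112,0,0,0],[0.4,-0.496,-0.608,0.112,0,0,0],[0.4,-0.496,-0.608,0.112,0,0,0],[0.4,-0.496,-0.608,0.112,0,0,0],[0.4,-0.496,-0.608,0.112,0,0,0],[0.4,0,0,0,0,0,0]]]' > m.json && python3 inch.py m.json
cat > w.py <<'E'
from h import *
import sys
delta(eval(sys.argv[2]))
c=bot.read_camera("wrist");cv2.imwrite(f"pics/{sys.argv[1]}.png",c["frame"][:,:,::-1])
E
python3 w.py w1 '[.4471,-.2328,.05]'
```

```text
time_s: 1.2
tcp_pos: [0.3047, 0.1316, 0.1752]
tool_rot: [0.0, 0.157, 0.988, 0.0]
ft_force: [0.4, -0.5, -0.3]
grip_width: 0.399
grasp_force: 0.0
time_s: 2.2
tcp_pos: [0.4284, -0.1895, 0.1255]
tool_rot: [-0.0, 0.159, 0.987, 0.0]
ft_force: [-0.7, 0.6, 0.5]
grip_width: 0.401
grasp_force: 0.0
tool d [-0.0314 -0.0353  0.0755] y axis [0.313 0.95  0.   ] z [-0.001  0.    -1.   ] t 2.2
```

View pics/w1.png

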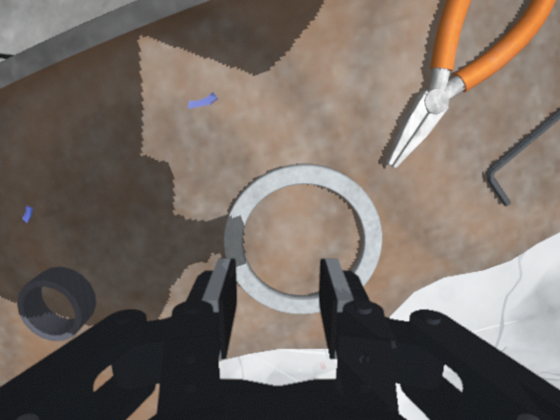

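The wrist view shows the seal ring free of obstacles, with outer edge points at about (303,163), (382,238), (225,238), (303,315). I'll cast these as a check on its centre.

```bash
python3 - <<'E'
from h import *
c=bot.read_camera("wrist")
P=cast(c,[(303,163),(382,238),(225,238),(303,315)],.008);print(P.round(4),circ(P)[0].round(4))
f=c["frame"].astype(int);m=((f[...,0]-f[...,2]<22)&(f[...,0]>115)).astype(np.uint8);roi=0*m;cv2.circle(roi,(304,238),84,1,-1);m*=roi
cs,h=cv2.findContours(m,cv2.RETR_EXTERNAL,cv2.CHAIN_APPROX_NONE);k=max(cs,key=len).reshape(-1,2);k=k[(k[:,1]<250)&(k[:,0]>250)]
k=k[np.hypot(k[:,0]-304,k[:,1]-239)>70]
print(len(k),circ(cast(c,k,.008)))
delta([.4471,-.2328,.05])
E
```

```text
[[ 0.4034 -0.161   0.008 ]
 [ 0.4749 -0.1215  0.008 ]
 [ 0.4385 -0.232   0.008 ]
 [ 0.5183 -0.1962  0.008 ]] [ 0.4611 -0.1782  0.0592]
172 (array([ 0.45983842, -0.17971671,  0.05793904]), np.float64(0.00029485237160699015))
tool d [-0.0328 -0.0376  0.0759] y axis [0.311 0.95  0.   ] z [-0.001  0.001 -1.   ] t 2.3
```

In the tool's units: 0.03 m is 0.48, 0.02 m is 0.32.

```bash
echo '[[[0.4,-0.2448,-0.2912,0.48,0,0,0],[0.4,-0.2448,-0.2896,0.48,0,0,0],[0.4,0,0,0.48,0,0,0],[0.4,0,0,0.32,0,0,0],[0.4,0,0,0.128,0,0,0],[0.4,0,0,0,0,0,0],[0.4,0,0,0,0,0,0]]]' > m.json && python3 inch.py m.json; python3 w.py w2 '[.4454,-.2309,.0035]'
```

```text
time_s: 3.18
tcp_pos: [0.4463, -0.2313, 0.0092]
tool_rot: [0.001, 0.157, 0.988, -0.0]
ft_force: [0.5, -0.8, -0.6]
grip_width: 0.399
grasp_force: 0.0
tool d [0.001  0.0001 0.0057] y axis [ 0.31   0.951 -0.001] z [ 0.001 -0.001 -1.   ] t 3.175
```

```bash
echo '[[[0.4,0,0,0.088,0,0,0],[0.4,0,0,0,0,0,0],[0,0,0,0,0,0,0],[0,0,0,0,0,0,0],[0,0,0,0,0,0,0],[0,0,0,0,0,0,0],[0,0,0,0,0,0,0],[0,0,0,0,0,0,0]]]' > m.json && python3 inch.py m.json; echo '[[[0,0,0,-0.32,0,0,0],[0,0,0,-0.64,0,0,0],[0,0,0,-0.64,0,0,0],[0,0,0,0,0,0,0],[0,0,0,0,0,0,0]]]' > m.json && python3 inch.py m.json; python3 w.py w3 '[.6377-.0163,.2905-.05,.1]'
```

```text
time_s: 4.22
tcp_pos: [0.4459, -0.2311, 0.003]
tool_rot: [0.0, 0.157, 0.988, 0.0]
ft_force: [-0.4, 2.3, 6.2]
grip_width: 0.156
grasp_force: 59.1
time_s: 4.85
tcp_pos: [0.4454, -0.231, 0.102]
tool_rot: [-0.001, 0.157, 0.988, 0.0]
ft_force: [-0.6, -0.8, -1.1]
grip_width: 0.154
grasp_force: 58.7
tool d [-0.0208  0.5028  0.0021] y axis [0.311 0.951 0.   ] z [-0.001  0.001 -1.   ] t 4.85
```

View pics/w3.png

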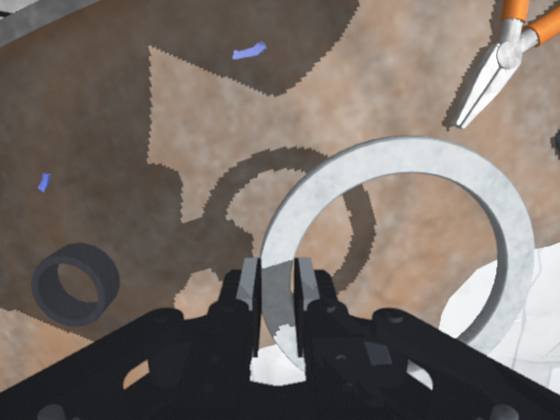

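The seal is gripped level in the fingers, and its far edge is clear. Next I'll measure its centre in the hand.

```bash
python3 - <<'E'
from h import *
c=bot.read_camera("wrist");f=c["frame"].astype(int)
m=((f[...,0]-f[...,2]<20)&(f[...,0]>150)).astype(np.uint8);m=cv2.morphologyEx(m,cv2.MORPH_OPEN,np.ones((5,5),np.uint8))
m[360:]=0
k=cv2.findContours(m,cv2.RETR_EXTERNAL,cv2.CHAIN_APPROX_NONE)[0];k=max(k,key=len).reshape(-1,2)
k=k[(k[:,1]<255)&(np.hypot(k[:,0]-398,k[:,1]-260)>115)]
s=bot.sense();x,e=circ(cast(c,k,s["tcp_pos"][2]+.005));print(len(k),x,e)
M=R.from_quat(np.array(s["tool_rot"])[[1,2,3,0]]).as_matrix();print(M.T@(np.r_[x[:2],0]-np.r_[s["tcp_pos"][:2],0]))
E
echo '[[[0,0.2688,0.816,-0.16,0,0,0],[0,0.2688,0.816,-0.16,0,0,0],[0,0.2688,0.816,-0.16,0,0,0],[0,0.2688,0.816,-0.16,0,0,0],[0,0.2688,0.816,-0.16,0,0,0],[0,0.2688,0.816,-0.16,0,0,0],[0,0.2688,0.816,0,0,0,0],[0,0.2688,0.816,0,0,0,0]]]' > m.json && python3 inch.py m.json
echo '[[[0,-0.624,0.368,0,0,0,0],[0,-0.624,0.368,0,0,0,0],[0,-0.624,0.368,0,0,0,0],[0,-0.608,0.368,0,0,0,0],[0,0,0,0,0,0,0],[0,0,0,0,0,0,0]]]' > m.json && python3 inch.py m.json; python3 w.py w4 '[.6377-.0163,.2905-.05,.06]'
```

```text
382 [ 0.460968   -0.18203322  0.05906319] 0.0008581089333932196
[3.24653478e-04 5.12553477e-02 4.21253407e-05]
time_s: 5.95
tcp_pos: [0.4443, 0.2001, 0.162]
tool_rot: [-0.001, 0.157, 0.988, -0.0]
ft_force: [0.5, -0.5, -0.3]
grip_width: 0.154
grasp_force: 58.7
time_s: 6.7
tcp_pos: [0.62, 0.2376, 0.1616]
tool_rot: [-0.001, 0.157, 0.988, -0.0]
ft_force: [-1.0, -0.0, 0.6]
grip_width: 0.153
grasp_force: 58.8
tool d [-0.0007  0.0033  0.1016] y axis [ 0.311  0.951 -0.001] z [-0.002 -0.    -1.   ] t 6.7
```

View pics/w4.png

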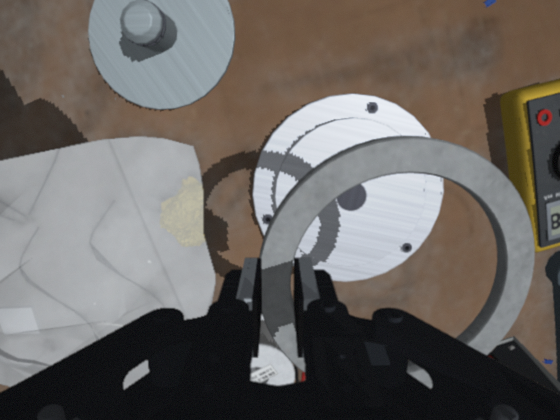

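The seal is over the jig; the jig mark is at about (351,195) and the spool is at the lower edge (275,365), clear of the hand.

```bash
python3 - <<'E'
from h import *
c=bot.read_camera("wrist");f=c["frame"]
g=f[178:212,335:368].astype(int).sum(2);y,x=np.nonzero(g<330);p=[x.mean()+335,y.mean()+178];print(len(x),p,cast(c,p,.018))
m=((f[...,2].astype(int)>150)).astype(np.uint8);m[:90]=0
k=cv2.findContours(m[85:290,245:470].copy(),cv2.RETR_EXTERNAL,cv2.CHAIN_APPROX_NONE)[0];k=max(k,key=len).reshape(-1,2)+[245,85]
k=k[(k[:,1]<130)&(k[:,0]>290)];print(len(k),circ(cast(c,k,.010)))
delta([.6377-.0163,.2905-.05,.06])
E
```

```text
520 [np.float64(351.32115384615383), np.float64(197.83076923076922)] [[0.6377292  0.29308717 0.018     ]]
136 (array([0.63587661, 0.29309698, 0.07770939]), np.float64(0.0001957536522479012))
tool d [-0.0006  0.0032  0.1027] y axis [ 0.31   0.951 -0.   ] z [-0.001 -0.    -1.   ] t 6.8
```

In the tool's units: 0.0053 m is 0.0848, 0.0008 m is 0.0128.

```bash
echo '[[[0,0.0128,0.0848,0.56,0,0,0],[0,0,0,0.56,0,0,0],[0,0,0,0.528,0,0,0],[0,0,0,0.24,0,0,0],[0,0,0,0.16,0,0,0],[0,0,0,0,0,0,0],[0,0,0,0,0,0,0]]]' > m.json && python3 inch.py m.json; python3 w.py w5 '[.6207,.2429,.0215]'
```

```text
time_s: 7.68
tcp_pos: [0.6222, 0.2431, 0.036]
tool_rot: [0.001, 0.157, 0.988, 0.0]
ft_force: [0.2, 0.2, 0.3]
grip_width: 0.15
grasp_force: 58.8
tool d [ 0.0014 -0.0006  0.0145] y axis [0.311 0.951 0.001] z [ 0.002  0.    -1.   ] t 7.675
```

View pics/w5.png

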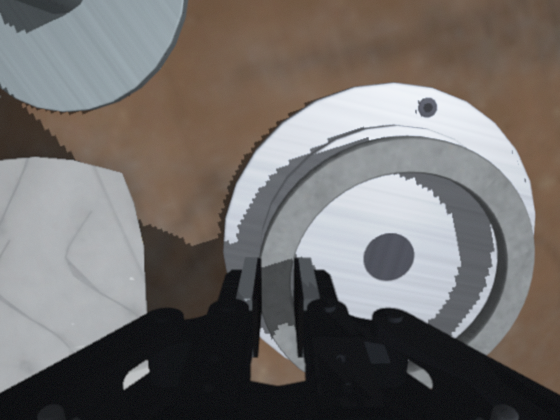

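The ring is about 15 mm above the land, and the mark is at about (389,257). I'll compare the ring's centre with the mark in this same view.

```bash
python3 - <<'E'
from h import *
c=bot.read_camera("wrist");f=c["frame"].astype(int);s=bot.sense();z=s["tcp_pos"][2]
g=f[225:290,355:425].sum(2);y,x=np.nonzero(g<330);mk=cast(c,[x.mean()+355,y.mean()+225],.018)[0];print(len(x),x.mean()+355,y.mean()+225,mk)
L=f.sum(2)/3
# ring top outer edge by radial scan from mark px
pts=[]
m=((L>105)&(L<185)&(f[...,0]-f[...,2]<20)&(np.abs(f[...,0]-f[...,2])<25)).astype(np.uint8);m=cv2.morphologyEx(m,cv2.MORPH_OPEN,np.ones((7,7),np.uint8))
m[:130]=0;m[:,:262]=0
k=max(cv2.findContours(m,cv2.RETR_EXTERNAL,cv2.CHAIN_APPROX_NONE)[0],key=len).reshape(-1,2)
k=k[(k[:,1]<330)&(k[:,0]>330)&(np.hypot(k[:,0]-399,k[:,1]-260)>115)]
r,e=circ(cast(c,k,z+.005));print(len(k),r,e)
M=R.from_quat(np.array(s["tool_rot"])[[1,2,3,0]]).as_matrix()
print("mark-ring tool",M.T@(mk-np.r_[r[:2],.018]),"ring-tcp",M.T@(np.r_[r[:2],0]-np.r_[s["tcp_pos"][:2],0]))
delta([.6207,.2429,.0215])
E
```

```text
1803 388.40765391014975 256.6145313366611 [0.63583478 0.29324926 0.018     ]
330 [0.63662212 0.2918694  0.05809147] 0.00016313496170605323
mark-ring tool [ 1.17689711e-03  1.06716101e-03 -7.93939874e-07] ring-tcp [1.28792397e-03 5.09158724e-02 3.61692325e-05]
tool d [ 0.0012 -0.0006  0.0143] y axis [0.311 0.951 0.001] z [ 0.002  0.    -1.   ] t 7.775
```

In the tool's units: 0.0012 m is 0.0192, 0.0011 m is 0.0176.

```bash
echo '[[[0,0.0192,0.0176,0.112,0,0,0],[0,0,0,0.12,0,0,0],[0,0,0,0,0,0,0],[0,0,0,0,0,0,0]]]' > m.json && python3 inch.py m.json; echo '[[[0.35,0,0,0,0,0,0],[0.35,0,0,0,0,0,0],[0.35,0,0,0,0,0,0],[0.35,0,0,-0.32,0,0,0],[0.35,0,0,-0.64,0,0,0],[0.35,0,0,-0.8,0,0,0],[0.35,0,0,-0.64,0,0,0],[0.35,0,0,0,0,0,0]]]' > m.json && python3 inch.py m.json; python3 w.py w6 '[.4743,.1905,.15]'
```

```text
time_s: 8.28
tcp_pos: [0.6209, 0.2446, 0.0211]
tool_rot: [0.0, 0.157, 0.988, 0.0]
ft_force: [-3.8, -0.5, 8.6]
grip_width: 0.155
grasp_force: 59.9
time_s: 9.28
tcp_pos: [0.6222, 0.2447, 0.1756]
tool_rot: [0.004, 0.157, 0.988, 0.001]
ft_force: [0.1, 0.1, -0.7]
grip_width: 0.353
grasp_force: 0.0
tool d [ 0.1239 -0.0976  0.0243] y axis [0.31  0.951 0.004] z [ 0.008  0.002 -1.   ] t 9.275
```

View pics/w6.png

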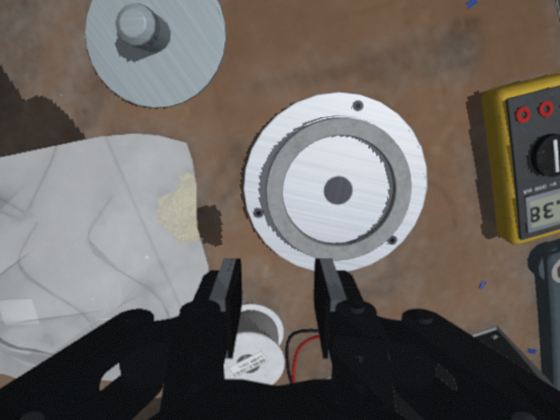

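The seal lies flat on the land, its hole about concentric with the mark (338,190). Next is the plate.

```bash
echo '[[[0.6,0.496,-0.3904,0.096,0,0,0],[0.6,0.496,-0.3904,0.096,0,0,0],[0.6,0.496,-0.3904,0.096,0,0,0],[0.6,0.496,-0.3904,0.096,0,0,0],[0.6,0,0,0,0,0,0],[0.6,0,0,0,0,0,0]]]' > m.json && python3 inch.py m.json; python3 w.py w7 '[.4743,.1905,.07]'
```

```text
time_s: 10.07
tcp_pos: [0.4731, 0.1902, 0.1464]
tool_rot: [0.0, 0.157, 0.988, 0.0]
ft_force: [0.9, -0.2, -0.0]
grip_width: 0.603
grasp_force: 0.0
tool d [-0.001   0.0007  0.0764] y axis [0.311 0.951 0.   ] z [ 0.  0. -1.] t 10.075
```

View pics/w7.png

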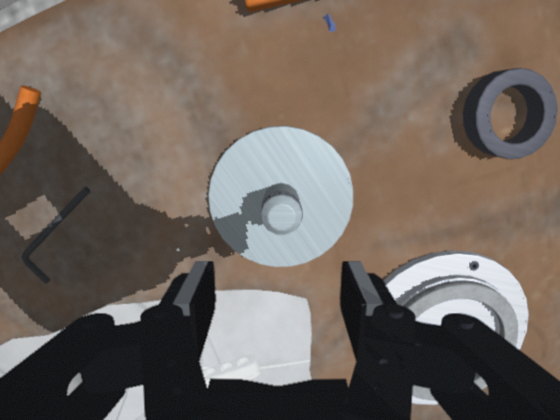

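The plate's outer edges are at columns 208 and 354 and rows 126 and 267. The post top is at (282,213) and the wide weight at about (516,113).

```bash
python3 - <<'E'
from h import *
c=bot.read_camera("wrist")
print(circ(cast(c,[(208,196),(354,196),(281,126),(281,267)],.008)))
print("post",cast(c,[282,213],.054))
print("wide",cast(c,[516,113],.022))
E
```

```text
(array([0.47458959, 0.19280765, 0.0563601 ]), np.float64(0.00017515398678978264))
post [[0.47197918 0.19386766 0.054     ]]
wide [[0.46179614 0.37595857 0.022     ]]
```

In the tool's units: 0.002 m is 0.032, 0.04 m is 0.64.

```bash
echo '[[[0.6,0,0.032,0.64,0,0,0],[0.6,0,0,0.64,0,0,0],[0.6,0,0,0.48,0,0,0],[0.6,0,0,0.32,0,0,0],[0,0,0,0,0,0,0],[0,0,0,0,0,0,0],[0,0,0,0,0,0,0],[0,0,0,0,0,0,0]]]' > m.json && python3 inch.py m.json;echo '[[[0,0,0,0,0,0,0],[0,0,0,0,0,0,0]]]' > m.json && python3 inch.py m.json; python3 - <<'E'
from h import *
delta([.6367,.2928,.1])
E
```

```text
time_s: 11.18
tcp_pos: [0.4734, 0.1921, 0.0167]
tool_rot: [0.0, 0.157, 0.988, 0.0]
ft_force: [0.6, -0.4, -2.9]
grip_width: 0.315
grasp_force: 59.1
time_s: 11.42
tcp_pos: [0.4732, 0.192, 0.0164]
tool_rot: [0.0, 0.157, 0.988, -0.0]
ft_force: [-0.2, 1.1, -2.6]
grip_width: 0.314
grasp_force: 59.1
tool d [-0.1241  0.1466 -0.0836] y axis [0.311 0.951 0.   ] z [ 0. -0. -1.] t 11.425
```

```bash
echo '[[[0,0,0,-0.48,0,0,0],[0,0,0,-0.64,0,0,0],[0,-0.3952,0.4736,-0.224,0,0,0],[0,-0.528,0.632,0,0,0,0],[0,-0.528,0.632,0,0,0,0],[0,-0.528,0.6336,0,0,0,0],[0,0,0,0,0,0,0],[0,0,0,0,0,0,0]]]' > m.json && python3 inch.py m.json; python3 w.py w8 '[.6368,.2945,.045]'
```

```text
time_s: 12.42
tcp_pos: [0.6361, 0.2942, 0.0996]
tool_rot: [-0.001, 0.157, 0.988, -0.0]
ft_force: [-0.2, 0.4, -3.7]
grip_width: 0.308
grasp_force: 60.1
tool d [-0.0006  0.0006  0.0546] y axis [ 0.31   0.951 -0.001] z [-0.002 -0.001 -1.   ] t 12.425
```

View pics/w8.png

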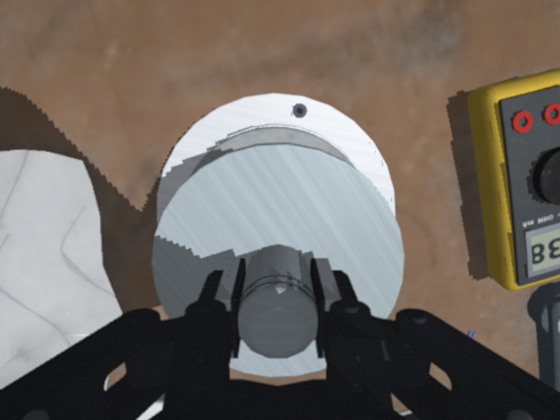

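The plate is held level over the seal and jig. I'll compare the plate's rim with the jig's rim before lowering.

```bash
cat > cmp.py <<'E'
from h import *
c=bot.read_camera("wrist");f=c["frame"].astype(int);s=bot.sense();z=s["tcp_pos"][2]
m=((f[...,0]-f[...,2]<12)&(f.sum(2)>270)).astype(np.uint8);m[:85]=0;m[:,:140]=0;m[:,440:]=0
k=max(cv2.findContours(m,cv2.RETR_EXTERNAL,cv2.CHAIN_APPROX_NONE)[0],key=len).reshape(-1,2)
j=k[(k[:,1]<150)&(k[:,0]>190)&(k[:,0]<375)]
rj,e=circ(cast(c,j,.010));print("jig",len(j),rj,e)
p=f[...,0]-f[...,2]
P=k[(k[:,1]>225)&(k[:,1]<290)&((k[:,0]<200)|(k[:,0]>385))]
# top rim of plate: bright bare disc vs ring: bluish
b=((f[...,2]-f[...,0]>6)&(f[...,1]>120)).astype(np.uint8);b=cv2.morphologyEx(b,cv2.MORPH_OPEN,np.ones((5,5),np.uint8));b[:,:140]=0;b[:,440:]=0;b[:120]=0
q=max(cv2.findContours(b,cv2.RETR_EXTERNAL,cv2.CHAIN_APPROX_NONE)[0],key=len).reshape(-1,2)
h=q[(q[:,1]<270)&(np.hypot(q[:,0]-278,q[:,1]-262)>108)]
rp,e=circ(cast(c,h,z-.0084));print("plate",len(h),rp,e)
M=R.from_quat(np.array(s["tool_rot"])[[1,2,3,0]]).as_matrix()
print("jig-plate tool",M.T@np.r_[rj[:2]-rp[:2],0],"plate-tcp",M.T@np.r_[rp[:2]-s["tcp_pos"][:2],0])
E
python3 cmp.py
```

```text
jig 187 [0.63587003 0.29278353 0.07808047] 0.00016275027756478553
plate 637 [0.62372371 0.30036161 0.05216645] 0.0030087228588056053
jig-plate tool [-1.39000313e-02 -3.42778059e-03 -5.22878805e-06] plate-tcp [1.38037397e-02 2.15667455e-03 5.63184970e-06]
```

```bash
sed -i 's/^h=q.*/h=q[(q[:,1]<300)\&(q[:,0]>330)\&(np.hypot(q[:,0]-278,q[:,1]-262)>116)];print(h[::25].tolist())/' cmp.py; python3 cmp.py; python3 -c "
from h import *
c=bot.read_camera('wrist');z=bot.sense()['tcp_pos'][2]
print(circ(cast(c,[(153,255),(403,255),(290,144),(240,149),(340,155)],z-.0084)))"
```

```text
jig 187 [0.63577357 0.29282699 0.07798478] 0.00016559520795176674
[[395, 299], [402, 274], [402, 249], [397, 224], [393, 199], [388, 174], [375, 152], [356, 145], [373, 144], [351, 134], [333, 129]]
plate 261 [0.62694211 0.27880544 0.07269584] 0.0014060460734543212
jig-plate tool [-4.03493748e-03  1.60722686e-02 -1.29684465e-06] plate-tcp [ 4.16724697e-03 -1.73952915e-02  1.39600147e-06]
(array([0.63607833, 0.29459511, 0.055507  ]), np.float64(0.00037992960362861344))
```

In the tool's units: -0.0006 m is -0.0096, 0.03 m is 0.48.

```bash
echo '[[[0,0,-0.0096,0.48,0,0,0],[0,0,0,0.24,0,0,0],[0,0,0,0.128,0,0,0],[0,0,0,0.064,0,0,0],[0,0,0,0,0,0,0],[0,0,0,0,0,0,0]]]' > m.json && python3 inch.py m.json; python3 -c "
from h import *
delta([.6366,.294,.043])"
```

```text
time_s: 13.38
tcp_pos: [0.637, 0.294, 0.044]
tool_rot: [0.0, 0.157, 0.988, 0.0]
ft_force: [0.9, 0.1, -2.6]
grip_width: 0.307
grasp_force: 60.1
tool d [ 0.0004 -0.0001  0.001 ] y axis [0.311 0.951 0.001] z [ 0.001  0.    -1.   ] t 13.375
```

```bash
echo '[[[0,0.0064,0,0.016,0,0,0],[0,0,0,0.0128,0,0,0],[0,0,0,0,0,0,0],[0,0,0,0,0,0,0]]]' > m.json && python3 inch.py m.json; echo '[[[0.55,0,0,0,0,0,0],[0.55,0,0,0,0,0,0],[0.55,0,0,0,0,0,0],[0.55,0,0,-0.48,0,0,0],[0.55,0,0,-0.64,0,0,0],[0.55,0,0,-0.64,0,0,0],[0.55,0.16,0,-0.64,0,0,0],[0.55,0,0,0,0,0,0]]]' > m.json && python3 inch.py m.json; python3 w.py w9 '[.4622,.3715,.15]'
```

```text
time_s: 13.88
tcp_pos: [0.6365, 0.2941, 0.0423]
tool_rot: [0.0, 0.157, 0.988, 0.0]
ft_force: [-2.9, 0.5, 6.1]
grip_width: 0.307
grasp_force: 60.9
time_s: 14.88
tcp_pos: [0.6276, 0.2978, 0.1954]
tool_rot: [0.003, 0.157, 0.988, 0.001]
ft_force: [-0.6, -0.8, 0.0]
grip_width: 0.552
grasp_force: 0.0
tool d [0.1803 0.0186 0.0445] y axis [0.31  0.951 0.004] z [ 0.006  0.002 -1.   ] t 14.875
```

View pics/w9.png

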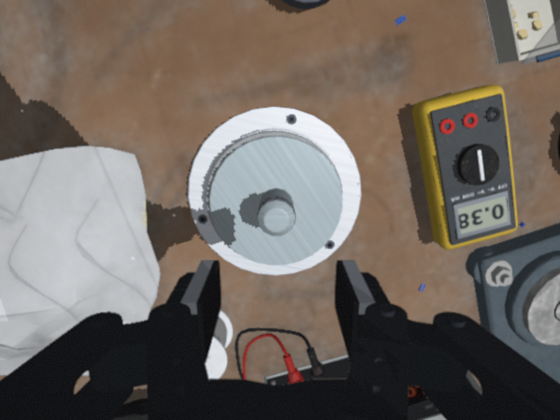

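The plate sits on the seal. Plate rim spans columns 209–343 and rows 134–263; jig rim spans columns 190–361 and rows 107–275. I'll check concentricity and go to the wide weight.

```bash
python3 - <<'E'
from h import *
c=bot.read_camera("wrist")
print(circ(cast(c,[(190,191),(361,191),(275,107),(275,275)],.010)),circ(cast(c,[(209,198),(343,198),(276,134),(276,263)],.034)),cast(c,[275,214],.08))
E
echo '[[[1,0.72,0.0752,0.176,0,0,0],[1,0.72,0.0752,0.176,0,0,0],[1,0.72,0.0752,0.176,0,0,0],[1,0.72,0.0752,0.176,0,0,0],[1,0,0,0,0,0,0],[1,0,0,0,0,0,0]]]' > m.json && python3 inch.py m.json; python3 w.py w10 '[.463,.371,.15]'
```

```text
(array([0.63432597, 0.29346545, 0.07678479]), np.float64(0.0003096044178976312)) (array([0.63342806, 0.29429456, 0.05545919]), np.float64(0.0002138262405396614)) [[0.63072821 0.29454355 0.08      ]]
time_s: 15.72
tcp_pos: [0.4621, 0.3706, 0.1469]
tool_rot: [-0.0, 0.157, 0.988, -0.0]
ft_force: [0.4, -1.0, -0.3]
grip_width: 0.996
grasp_force: 0.0
tool d [-0.0007  0.0007 -0.0031] y axis [ 0.311  0.95  -0.001] z [-0.001 -0.001 -1.   ] t 15.725
```

View pics/w10.png

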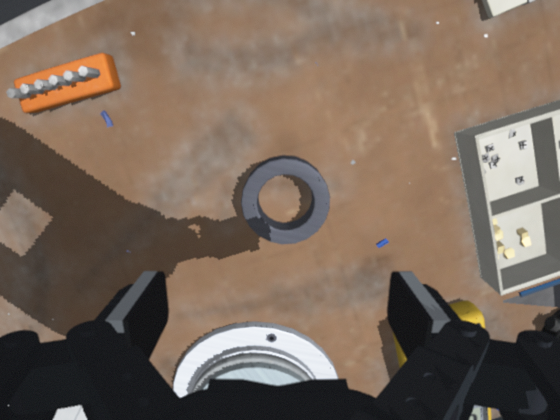

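The wide weight's top rim spans columns 242–330 and rows 157–244, with the jig and meter well clear.

```bash
python3 - <<'E'
from h import *
c=bot.read_camera("wrist");r,e=circ(cast(c,[(242,200),(330,200),(286,157),(286,244)],.022));print(r,e)
delta([*r[:2],.012])
E
```

```text
[0.46291843 0.37687927 0.03278998] 0.00031440460915212534
tool d [0.0017 0.0063 0.1352] y axis [ 0.312  0.95  -0.   ] z [ 0. -0. -1.] t 15.825
```

In the tool's units: 0.045 m is 0.72, 0.035 m is 0.56.

```bash
echo '[[[1,0.016,0.064,0.72,0,0,0],[1,0,0,0.72,0,0,0],[1,0,0,0.56,0,0,0],[1,0,0,0.24,0,0,0],[1,0,0,0.112,0,0,0],[1,0,0,0,0,0,0],[1,0,0,0,0,0,0]]]' > m.json && python3 inch.py m.json; python3 -c "
from h import *
delta([.463,.375,-.003])"
```

```text
time_s: 16.7
tcp_pos: [0.4624, 0.3753, 0.0016]
tool_rot: [0.001, 0.157, 0.988, 0.001]
ft_force: [-0.4, -0.1, 0.0]
grip_width: 1.0
grasp_force: 0.0
tool d [-0.0006 -0.0002  0.0046] y axis [0.311 0.951 0.001] z [ 0.002  0.001 -1.   ] t 16.7
```

```bash
echo '[[[1,0,0,0.072,0,0,0],[0.6,0,0,0,0,0,0],[0,0,0,0,0,0,0],[0,0,0,0,0,0,0],[0,0,0,0,0,0,0],[0,0,0,0,0,0,0],[0,0,0,0,0,0,0]]]' > m.json && python3 inch.py m.json; echo '[[[0,0,0,-0.32,0,0,0],[0,0,0,-0.64,0,0,0],[0,0,0,-0.8,0,0,0],[0,0,0,-0.8,0,0,0],[0,0,0,0,0,0,0],[0,0,0,0,0,0,0]]]' > m.json && python3 inch.py m.json; python3 w.py w11 '[.6365,.2941,.156]'
```

```text
time_s: 17.58
tcp_pos: [0.4621, 0.3754, -0.0031]
tool_rot: [0.0, 0.157, 0.988, 0.0]
ft_force: [-1.4, -0.3, 5.5]
grip_width: 0.746
grasp_force: 67.1
time_s: 18.32
tcp_pos: [0.461, 0.3746, 0.1544]
tool_rot: [-0.001, 0.157, 0.988, -0.001]
ft_force: [0.0, 1.0, -4.3]
grip_width: 0.745
grasp_force: 67.9
tool d [-0.1918 -0.0221 -0.002 ] y axis [ 0.311  0.951 -0.002] z [-0.003 -0.001 -1.   ] t 18.325
```

View pics/w11.png

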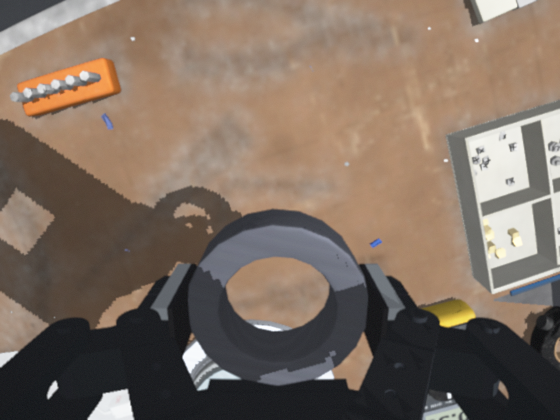

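The wide weight is gripped level and centred between the pads.

In the tool's units: -0.0384 m is -0.6144, -0.0044 m is -0.0704.

```bash
echo '[[[0,-0.6144,-0.0704,0,0,0,0],[0,-0.6144,-0.0704,0,0,0,0],[0,-0.6144,-0.0704,0,0,0,0],[0,-0.6144,-0.0704,0,0,0,0],[0,-0.6144,-0.0704,0,0,0,0],[0,0,0,0.48,0,0,0],[0,0,0,0.32,0,0,0],[0,0,0,0,0,0,0]]]' > m.json && python3 inch.py m.json; python3 w.py w12 '[.6365,.2941,.033]'
```

```text
time_s: 19.38
tcp_pos: [0.636, 0.294, 0.1022]
tool_rot: [-0.003, 0.157, 0.988, -0.001]
ft_force: [-0.7, 0.3, -3.1]
grip_width: 0.746
grasp_force: 67.8
tool d [-0.0008  0.0005  0.0691] y axis [ 0.311  0.951 -0.004] z [-0.007 -0.002 -1.   ] t 19.375
```

View pics/w12.png

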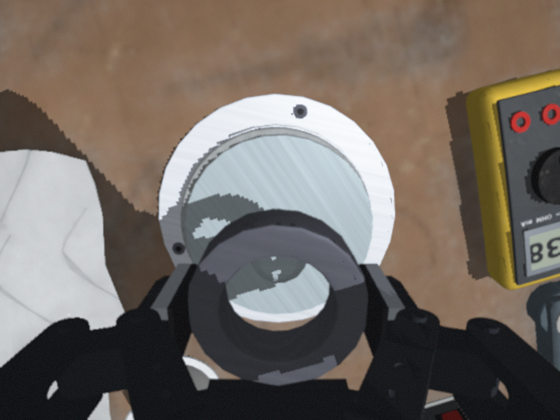

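The post is visible through the bore at about (278,265), in line. I'll lower it.

```bash
echo '[[[0,-0.008,0.0048,0.32,0,0,0],[0,0,0,0.24,0,0,0],[0,0,0,0.24,0,0,0],[0,0,0,0.16,0,0,0],[0,0,0,0.064,0,0,0],[0,0,0,0,0,0,0],[0,0,0,0,0,0,0]]]' > m.json && python3 inch.py m.json; python3 -c "
from h import *
delta([.6365,.2941,.0315])"
```

```text
time_s: 20.3
tcp_pos: [0.6384, 0.2947, 0.0427]
tool_rot: [0.001, 0.157, 0.988, 0.0]
ft_force: [0.0, 0.1, -4.1]
grip_width: 0.744
grasp_force: 67.9
tool d [ 0.0016 -0.0012  0.0112] y axis [0.311 0.951 0.001] z [ 0.001  0.    -1.   ] t 20.3
```

In the tool's units: 0.005 m is 0.08, 0.004 m is 0.064.

```bash
echo '[[[0,0.0256,-0.016,0.08,0,0,0],[0,0,0,0.064,0,0,0],[0,0,0,0.024,0,0,0],[0,0,0,0,0,0,0],[0,0,0,0,0,0,0]]]' > m.json && python3 inch.py m.json; python3 -c "
from h import *
delta([.6365,.2941,.0312])"
```

```text
time_s: 20.92
tcp_pos: [0.6363, 0.2942, 0.0316]
tool_rot: [0.0, 0.157, 0.988, 0.0]
ft_force: [-0.4, 0.4, -3.6]
grip_width: 0.747
grasp_force: 67.9
tool d [-0.0002 -0.      0.0004] y axis [0.311 0.951 0.   ] z [ 0.  0. -1.] t 20.925
```

In the tool's units: 0.0009 m is 0.0144.

```bash
echo '[[[0,0,0,0.0144,0,0,0],[0,0,0,0,0,0,0],[0,0,0,0,0,0,0]]]' > m.json && python3 inch.py m.json; echo '[[[1,0,0,0,0,0,0],[1,0,0,0,0,0,0],[1,0,0,0,0,0,0],[1,0,0,0,0,0,0],[1,0,0,-0.64,0,0,0],[1,0,0,-0.8,0,0,0],[1,0,0,-0.8,0,0,0],[1,0,0,0,0,0,0]]]' > m.json && python3 inch.py m.json; python3 w.py w13 '[.451,-.377,.2]'
```

```text
time_s: 21.3
tcp_pos: [0.6364, 0.2942, 0.031]
tool_rot: [0.0, 0.157, 0.988, 0.0]
ft_force: [-1.2, -0.2, 0.0]
grip_width: 0.743
grasp_force: 68.2
time_s: 22.3
tcp_pos: [0.6377, 0.2946, 0.1756]
tool_rot: [0.004, 0.157, 0.988, 0.002]
ft_force: [0.3, -0.0, -0.8]
grip_width: 0.998
grasp_force: 0.0
tool d [-0.0312 -0.6963 -0.0275] y axis [0.31  0.951 0.005] z [ 0.008  0.002 -1.   ] t 22.3
```

View pics/w13.png

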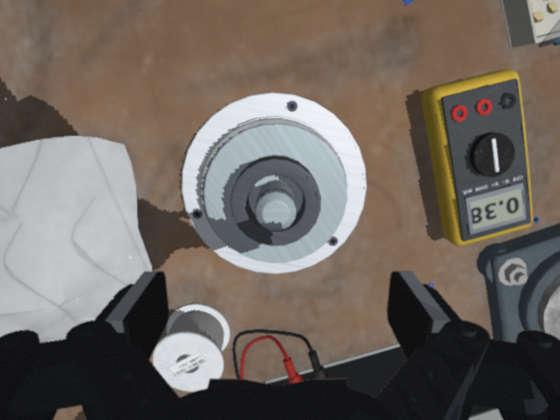

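The wide weight is seated round the post, with the rim at about (275,200), and spool and meter are untouched. That view made 15, one over the limit of 14, so I'll view no more and use numeric checks only. Now for the narrow weight.

In the tool's units: -0.0497 m is -0.7952, -0.0022 m is -0.0352.

```bash
echo '[[[0.85,-0.0352,-0.7952,-0.032,0,0,0],[0.85,-0.0352,-0.7952,-0.032,0,0,0],[0.85,-0.0352,-0.7952,-0.032,0,0,0],[0.85,-0.0352,-0.7952,-0.032,0,0,0],[0.85,-0.0352,-0.7952,-0.032,0,0,0],[0.85,-0.0352,-0.7952,-0.032,0,0,0],[0.85,-0.0352,-0.7952,-0.032,0,0,0]]]' > m.json && python3 inch.py m.json
echo '[[[0.85,-0.0352,-0.7952,0.064,0,0,0],[0.85,-0.0352,-0.7952,0.064,0,0,0],[0.85,-0.0352,-0.7952,0.064,0,0,0],[0.85,-0.0352,-0.7952,0.064,0,0,0],[0.85,-0.0352,-0.7952,0.064,0,0,0],[0.85,-0.0352,-0.7952,0.064,0,0,0],[0.85,-0.0352,-0.7952,0.064,0,0,0],[0.85,0,0,0,0,0,0]]]' > m.json && python3 inch.py m.json
cat > nar.py <<'E'
from h import *
s=bot.sense();c=bot.read_camera("wrist");f=c["frame"].astype(int)
p=proj(c,[.449,-.377,.026])[0];print("expect px",p)
m=((f[...,0]-f[...,2]<12)&(f.sum(2)<330)).astype(np.uint8);m=cv2.morphologyEx(m,cv2.MORPH_OPEN,np.ones((3,3),np.uint8))
cs,h=cv2.findContours(m,cv2.RETR_CCOMP,cv2.CHAIN_APPROX_NONE)
for i,k in enumerate(cs):
    if len(k)>60 and np.hypot(*(k.reshape(-1,2).mean(0)-p))<60:
        x,e=circ(cast(c,k.reshape(-1,2),.026));print("hole" if h[0][i][3]>=0 else "out",len(k),cv2.boundingRect(k),x.round(4),round(e,4))
delta([.449,-.377,.1])
E
python3 nar.py
```

```text
time_s: 23.22
tcp_pos: [0.5416, -0.0426, 0.1832]
tool_rot: [-0.001, 0.157, 0.988, 0.0]
ft_force: [0.3, -0.5, -0.5]
grip_width: 0.848
grasp_force: 0.0
time_s: 24.22
tcp_pos: [0.4476, -0.3789, 0.1543]
tool_rot: [-0.001, 0.159, 0.987, 0.001]
ft_force: [0.2, 1.1, -0.7]
grip_width: 0.848
grasp_force: 0.0
expect px [280.18448624 204.27998005]
out 179 (244, 196, 61, 37) [ 0.4475 -0.3803  0.0205] 0.0028
out 111 (247, 164, 54, 18) [ 0.4446 -0.379   0.0254] 0.0012
tool d [-0.0007  0.0003  0.0547] y axis [0.313 0.95  0.002] z [-0.002  0.003 -1.   ] t 24.275
```

```bash
sed -i 's/<12)&(f.sum(2)<330)/<15)\&(f.sum(2)<420)/; s/MORPH_OPEN,np.ones((3,3)/MORPH_CLOSE,np.ones((5,5)/' nar.py; python3 nar.py; python3 - <<'E'
from h import *
c=bot.read_camera("wrist");f=c["frame"].astype(int)
print(f[198,232:320:4].tolist());print(f[155:246:4,275].tolist())
E
```

```text
expect px [277.66098231 203.83876992]
out 227 (230, 164, 79, 73) [ 0.4456 -0.3802  0.0274] 0.0007
hole 136 (247, 175, 53, 47) [ 0.4436 -0.3791  0.0183] 0.0006
tool d [-0.0004 -0.0008  0.0552] y axis [0.311 0.95  0.002] z [-0.002  0.002 -1.   ] t 24.325
[[81, 73, 65], [80, 76, 74], [119, 122, 134], [81, 84, 94], [162, 141, 123], [168, 145, 126], [166, 142, 124], [172, 149, 132], [173, 151, 133], [171, 147, 127], [169, 142, 121], [169, 141, 118], [170, 141, 117], [173, 144, 122], [90, 77, 67], [90, 77, 67], [92, 79, 68], [83, 86, 95], [127, 131, 144], [171, 154, 141], [175, 156, 141], [177, 157, 140]]
[[175, 152, 135], [178, 157, 140], [82, 78, 79], [89, 92, 100], [127, 129, 142], [87, 82, 81], [128, 107, 91], [174, 146, 124], [172, 143, 121], [173, 143, 121], [170, 140, 117], [170, 143, 121], [170, 143, 121], [171, 146, 128], [173, 151, 133], [169, 148, 128], [115, 102, 90], [56, 58, 63], [56, 57, 63], [121, 124, 137], [125, 121, 124], [154, 134, 118], [155, 135, 119]]
```

The manual's scale: shifts go in shares of 62.5 mm and turns go in units of 0.1 rad. Converting my numbers, -0.0028 m is -0.0448, 0.001 m is 0.016.

```bash
echo '[[[0.85,0.016,-0.0448,0.72,0,0,0],[0.85,0,0,0.72,0,0,0],[0.85,0,0,0.56,0,0,0],[0.85,0,0,0.24,0,0,0],[0.85,0,0,0.16,0,0,0],[0.85,0,0,0,0,0,0],[0.85,0,0,0,0,0,0]]]' > m.json && python3 inch.py m.json; python3 -c "
from h import *
delta([.447,-.3785,.001])"
```

```text
time_s: 25.25
tcp_pos: [0.448, -0.3796, 0.0077]
tool_rot: [0.001, 0.157, 0.988, -0.001]
ft_force: [-0.4, 0.0, -0.3]
grip_width: 0.849
grasp_force: 0.0
tool d [0.0013 0.0007 0.0067] y axis [ 0.31   0.951 -0.001] z [ 0.001 -0.002 -1.   ] t 25.25
```

```bash
echo '[[[0.85,0.0192,0.0112,0.104,0,0,0],[0.85,0,0,0,0,0,0],[0,0,0,0,0,0,0],[0,0,0,0,0,0,0],[0,0,0,0,0,0,0],[0,0,0,0,0,0,0],[0,0,0,0,0,0,0],[0,0,0,0,0,0,0]]]' > m.json && python3 inch.py m.json; echo '[[[0,0,0,-0.32,0,0,0],[0,0,0,-0.64,0,0,0],[0,0,0,-0.8,0,0,0],[0,0,0,-0.8,0,0,0],[0,0,0,-0.48,0,0,0],[0,0,0,0,0,0,0]]]' > m.json && python3 inch.py m.json; python3 -c "
from h import *
delta([.6365,.2942,.18])"
```

```text
time_s: 26.25
tcp_pos: [0.4468, -0.3784, 0.0009]
tool_rot: [0.0, 0.157, 0.988, -0.0]
ft_force: [-1.6, 0.8, 6.1]
grip_width: 0.612
grasp_force: 62.8
time_s: 27.0
tcp_pos: [0.4471, -0.3787, 0.1919]
tool_rot: [0.002, 0.157, 0.988, -0.001]
ft_force: [0.4, -0.5, -2.6]
grip_width: 0.617
grasp_force: 63.4
tool d [0.029  0.6984 0.0102] y axis [ 0.311  0.951 -0.002] z [ 0.003 -0.003 -1.   ] t 27.0
```

In the tool's units: 0.0499 m is 0.7984, 0.0021 m is 0.0336.

```bash
echo '[[[0,0.0336,0.7984,0,0,0,0],[0,0.0336,0.7984,0,0,0,0],[0,0.0336,0.7984,0,0,0,0],[0,0.0336,0.7984,0,0,0,0],[0,0.0336,0.7984,0,0,0,0],[0,0.0336,0.7984,0,0,0,0],[0,0.0336,0.7984,0,0,0,0]]]' > m.json && python3 inch.py m.json
echo '[[[0,0.0336,0.7984,0,0,0,0],[0,0.0336,0.7984,0,0,0,0],[0,0.0336,0.7984,0,0,0,0],[0,0.0336,0.7984,0,0,0,0],[0,0.0336,0.7984,0,0,0,0],[0,0.0336,0.7984,0,0,0,0],[0,0.0336,0.7984,0,0,0,0],[0,0,0,0,0,0,0]]]' > m.json && python3 inch.py m.json; echo '[[[0,0,0,0.48,0,0,0],[0,0,0,0.48,0,0,0],[0,0,0,0.32,0,0,0],[0,0,0,0,0,0,0],[0,0,0,0,0,0,0]]]' > m.json && python3 inch.py m.json; python3 -c "
from h import *
delta([.6365,.2942,.057])"
```

```text
time_s: 27.88
tcp_pos: [0.5407, -0.0397, 0.1881]
tool_rot: [-0.002, 0.157, 0.988, 0.0]
ft_force: [0.4, -1.2, -2.7]
grip_width: 0.619
grasp_force: 63.5
time_s: 28.88
tcp_pos: [0.6348, 0.298, 0.1863]
tool_rot: [-0.002, 0.155, 0.988, -0.001]
ft_force: [0.3, -0.9, -2.3]
grip_width: 0.617
grasp_force: 63.7
time_s: 29.5
tcp_pos: [0.6359, 0.2947, 0.1106]
tool_rot: [0.0, 0.157, 0.988, 0.0]
ft_force: [0.0, -0.2, -1.4]
grip_width: 0.615
grasp_force: 63.7
tool d [-0.0007 -0.0003  0.0536] y axis [0.311 0.95  0.   ] z [ 0.001  0.    -1.   ] t 29.5
```

```bash
echo '[[[0,-0.0112,-0.0048,0.32,0,0,0],[0,0,0,0.24,0,0,0],[0,0,0,0.16,0,0,0],[0,0,0,0.096,0,0,0],[0,0,0,0,0,0,0],[0,0,0,0,0,0,0]]]' > m.json && python3 inch.py m.json; python3 -c "
from h import *
delta([.6365,.2942,.0572])"
```

```text
time_s: 30.25
tcp_pos: [0.6365, 0.2947, 0.0597]
tool_rot: [0.0, 0.157, 0.988, 0.0]
ft_force: [-0.6, 0.2, -1.2]
grip_width: 0.618
grasp_force: 63.7
tool d [-0.0001 -0.0004  0.0025] y axis [0.311 0.951 0.001] z [ 0.001  0.    -1.   ] t 30.25
```

```bash
echo '[[[0,0,-0.0064,0.024,0,0,0],[0,0,0,0.0192,0,0,0],[0,0,0,0,0,0,0],[0,0,0,0,0,0,0]]]' > m.json && python3 inch.py m.json; echo '[[[0,0,0,0.008,0,0,0],[0,0,0,0,0,0,0],[0,0,0,0,0,0,0]]]' > m.json && python3 inch.py m.json
```

```text
time_s: 30.75
tcp_pos: [0.6363, 0.2942, 0.057]
tool_rot: [0.0, 0.157, 0.988, 0.0]
ft_force: [-2.1, -1.1, 4.0]
grip_width: 0.618
grasp_force: 64.1
time_s: 31.12
tcp_pos: [0.6363, 0.2942, 0.0569]
tool_rot: [0.0, 0.157, 0.988, 0.0]
ft_force: [-3.9, -1.8, 7.8]
grip_width: 0.618
grasp_force: 64.6
```

Contact came at the expected height, so I'll release and retreat.

```bash
echo '[[[0.9,0,0,0,0,0,0],[0.9,0,0,0,0,0,0],[0.9,0,0,0,0,0,0],[0.9,0,0,0,0,0,0],[0.9,0,0,-0.48,0,0,0],[0.9,0,0,-0.8,0,0,0],[0.9,0,0,-0.8,0,0,0],[0.9,0,0,0,0,0,0]]]' > m.json && python3 inch.py m.json; echo '[[[0.9,0.64,-0.32,0,0,0,0],[0.9,0.72,-0.32,0,0,0,0],[0.9,0.72,-0.32,0,0,0,0],[0.9,0,0,0,0,0,0],[0.9,0,0,0,0,0,0]]]' > m.json && python3 inch.py m.json
python3 - <<'E'
from h import *
for n in("top","scene"):
    c=bot.read_camera(n);f=c["frame"].astype(int)
    P=proj(c,[[.6365,.294,.08],[.6365,.294,.082]])[0];u,v=P.round().astype(int);print(n,P)
    r=22 if n=="top" else 28
    g=(f.sum(2)//3)[v-r:v+r+1:2,u-r:u+r+1:2]
    for row in g: print(' '.join(f"{x:3d}" for x in row))
E
```

```text
time_s: 32.12
tcp_pos: [0.6376, 0.2947, 0.1908]
tool_rot: [0.004, 0.157, 0.988, 0.002]
ft_force: [-0.5, 0.4, -0.4]
grip_width: 0.9
grasp_force: 0.0
time_s: 32.75
tcp_pos: [0.4944, 0.2776, 0.1857]
tool_rot: [0.0, 0.157, 0.988, 0.0]
ft_force: [0.6, -0.4, -1.0]
grip_width: 0.901
grasp_force: 0.0
top [191.92355685 200.52476459]
 83  79  81  82  87  89  83  88  87  84  96 120 156 186 186 186 186 147 119  90  80  87  90
 80  81  79  78  85  85  84  86  92 138 190 188 187 184 184 181 180 183 181 185 127  88  87
 80  84  83  82  87  83  90 127 149 118 186 183 185 176 179 175 176 178 179 180 185 185  91
 81  79  81  83  85  87 153 188 163  98 159 146 144 142 144 140 143 117  84 166 179 183 183
 82  83  83  84  83 149 186 187 170 145 143 145 145 143 145 143 143 140 148  87  87 166 183
 80  84  81  83 121 190 185 154 146 146 144 145 140 142 141 146 145 142 144 138  88  81 159
 81  80  81  85 185 191 165 147 146 144 111  77  74  72  84 125 134 141 143 142 139  78  83
 81  82  83 143 192 177 149 147 140  82  62  40  42  70  74  50  51  69  73 141 139 119  76
 81  79  83 177 188 154 146 144  81  4
[... 4039 characters left out ...]
 141
133 142 226 243 240 183 180 216 222 222 203 136  88  72  68  68  75  86 100 122 172 201 157 107 201 244 241 174 139
131 148 226 211 234 180 155 176 207 217 219 210 185 174 163 130 128 129 159 186 182 147 102 100 179 244 241 176 138
129 147 230 237 241 185 145 142 142 166 189 203 210 211 209 198 193 178 171 150 114 108  97 112 183 244 237 151 140
130 140 226 246 246 226 151 127 136 129 124 136 143 149 149 141 131 121 108  95  91 105 115 141 220 243 208 123 138
124 132 176 240 247 245 214 148 123 117 121 127 107 111 111 106  96 103 100  99 109 120 144 218 243 230 140 125 139
121 128 138 195 240 247 245 229 177 140 123 125 114 112 112 111 111 115 119 125 125 150 220 243 230 157 105 133 142
```

Both cameras' pixel values show the post top inside the narrow ring, resting level on the wide ring, the plate and the seal. The gripper is clear.

```bash
python3 -c "
from workcell import bot
print(bot.finish_job())"
```

```text
the job is handed in; nothing more can be done
None
```

The stack is on the jig in the order asked: seal, plate (within about 1 mm of centre), wide weight, narrow weight. I handed it in at about 33 s, with the spool and multimeter untouched. I viewed 15 pictures, one over the limit of 14, so I checked the narrow weight from pixel values and contact force only.

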